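# Sort nuts, a bolt and a pipe nipple into their parts trays

## Task

Sort the loose parts on the open bench (not those in the yellow bin) into their grey metal trays: both hex nuts go into the round dish, lying flat side by side and not one on the other, the hex bolt goes into the long tray, and the brass hex nipple goes into the square tray. Bolt and nipple lie flat on the floor of their trays, inside the rim. Leave the paste tin and the roll of thread tape where they are.

Things in the scene. Friction and masses are not known exactly. Their poses are not given: they have to be found in the camera images.
- nut_a_center (a point): centre of a loose plain steel hex nut, lighter grey, lying flat on the bench: 24 mm across flats (its x axis), 27 mm across corners (its y axis), 13 mm high (z axis up). This point is at half height, 6.5 mm above its underside. Grasp across the flats, fingers closing along its x axis.
- nut_b_center (a point): centre of a second loose hex nut of the same size, darker grey: 24 mm across flats (x), 27 mm across corners (y), 13 mm high; point 6.5 mm above its underside. Grasp across the flats, fingers closing along its x axis.
- bolt_center (a point): middle of a loose grey steel hex bolt lying on the bench, 71 mm long along its y axis, head (27 mm across, 24 mm high, 15 mm long) at the +y end, round shank 16 to 18 mm thick. This point lies at half its length in the shank, 10 mm above the bench. Grasp across the shank, fingers closing along its x axis. 0.13 kg.
- nipple_center (a point): centre of a loose brass-coloured pipe nipple lying on the bench: a short tube 59 mm long along its y axis, threaded ends 26 mm in diameter, a hexagonal collar 12 mm long and 31 mm wide (along x) in the middle. This point is 13.5 mm above its underside. Grasp across the collar, fingers closing along its x axis. 0.11 kg.
- nut_dish: round shallow open grey metal dish for nuts, fixed to the bench: 106 mm outside diameter at the rim, inner floor 92 mm in diameter, floor 3 mm thick, rim 15 mm above the bench, wall 3 mm. Origin at the centre of its underside; z up.
- bolt_tray: long (rectangular) shallow open grey metal tray for bolts, fixed to the bench: outside 124 mm along its x axis by 74 mm along its y axis, inside 118 by 68 mm, walls 3 mm, floor 3 mm thick, rim 17 mm above the bench. Origin at the centre of its underside.
- nipple_tray: square shallow open grey metal tray for pipe nipples, fixed to the bench: outside 92 by 92 mm (x and y axes along its sides), inside 86 by 86 mm, walls 3 mm, floor 3 mm thick, rim 17 mm above the bench. Origin at the centre of its underside.
- bin_rim (a point): middle of the open top, at rim height, of the fixed big yellow bin that stands beside the work: about 0.45 m long (roughly along world x) by 0.33 m wide, rim 155 mm above the bench. An obstacle: carry the gripper over it well above the rim. Its contents play no part.
- paste_tin: bystander: small round tin, white with a green lid, 63 mm in diameter, 31 mm high, standing loose on the bench. Origin at the centre of its underside. Not to be moved.
- tape_roll: bystander: flat white roll of thread tape with a red core, 54 mm in diameter, 14 mm high, lying loose on the bench. Origin at the centre of its underside. Not to be moved.

How it is judged:
At the end, for the whole second after the job is handed in: Both nuts lie flat on the floor of the round dish (centres within 40 mm of its middle), the bolt flat in the long tray (centre within 46 mm lengthwise, 30 mm crosswise of the middle), the nipple flat in the square tray (within 33 mm each way); all released and at rest (horizontal distance between each of nut_a_center, nut_b_center and nut_dish below 0.04 m and z of each of nut_a_center, nut_b_center in the frame of nut_dish below 0.0135 m and x of bolt_center in the frame of bolt_tray between -0.046 and 0.046 m and y of bolt_center in the frame of bolt_tray between -0.03 and 0.03 m and z of bolt_center in the frame of bolt_tray below 0.018 m and x of nipple_center in the frame of nipple_tray between -0.033 and 0.033 m and y of nipple_center in the frame of nipple_tray between -0.033 and 0.033 m and z of nipple_center in the frame of nipple_tray below 0.021 m and linear speed of each of nut_a, nut_b, bolt, nipple below 0.02 m/s); the robot touches nothing.
It fails at once if the paste tin is moved more than 15 mm (distance of paste_tin from where it was at the start of the episode above 0.015 m).
It fails at once if the roll of thread tape is moved more than 15 mm (distance of tape_roll from where it was at the start of the episode above 0.015 m).
It also fails if it takes over 106 s, if anything falls off the work surface, if the arm or the gripper's body presses on something with over 40 N, if the wrist force passes 120 N, or if a joint passes its speed limit or range.

## Robot

A 7-joint arm with a two-finger parallel gripper is mounted at the origin on the work surface; the furniture and walls round the work are solid. World frame = base frame: x ahead of the robot, y to its left, z up, the work surface at z = 0. Lengths are in m, angles in rad, forces in N, time in s.
With the tool pointing down it reaches from about 0.4 to 0.85 m from the base axis. Payload 4.5 kg.
Tool frame: the origin (TCP) lies at the centre of the arm's flange, where the gripper is bolted on; the fingertips stand 166 mm ahead of it and the grasp point (between the pads) lies 147 mm ahead of it; z points along the fingers, y is the line along which they close (so a half turn about z gives the same grasp; the last joint's range is limited). The gripper opens to 88 mm and grips with 3 to 60 N. Pads are 18 mm wide; open, the fingers measure 123 mm over their backs; the gripper's body (75 mm by 187 mm) begins 45 mm behind the grasp point.
Start: joints at [1.256, 0.689, -0.195, 1.565, 0.157, 0.902, -0.215], TCP at [0.214, -0.587, 0.405] pointing down, gripper open.
Joint ranges: [-3.01, 3.01], [-0.46, 2.08], [-1.47, 1.51], [0.13, 2.56], [-1, 4.14], [0.04, 2.09], [-2.66, 2.66]. Speed limits (rad/s): [2.57, 2.57, 3.14, 3.14, 3.14, 3.14, 3.14].

## Interface

Orientations are given as a unit quaternion [x, y, z, w].
In Python, from station import r, cams gives the robot as it stands. The module is installed in compiled form; this text tells all that it offers.
- The arm moves only by the tool carry_out, never from a script. Its argument "increments" is a list of rows, each a list of 3 entries, a list of its own where there are three numbers: the shift along the tool's x, y, z in m, then the turn about the tool's z in rad, then the opening in per cent of the stroke, from 0 (shut) to 100 (fully open). A call has 1 to 10 rows; each row shifts and turns the commanded pose from where the row before left it, along the tool's axes as they then stand; what a row does not reach is not made up. A row lasts 1/8 s, in which the tool goes at most 62.5 mm and 10.7 degrees, less where a joint would pass 70% of its speed; a pose out of reach is approached as far as the arm can. A call with a gripper value outside its range is refused whole. The fingers move at their own pace and stop on an object; "newtons" is the grip in N (left out, the last holds). Time passes only in rows, so rows that do not move let the fingers close. It gives the time, the measured TCP pose, the force, the opening and the grip force at its end, in the units of the state.
- r.observe(): the state, without advancing time (a new reading comes with each control period).
- cams.read_camera(name): name is "scene" or "top" or "wrist"; returns a dict with "pixels" (384x512x3 uint8, blue, green, red), "vfov" (degrees; the focal length in pixels is half the picture's height over the tangent of half this angle, whatever the lens; pixels are square), "cx", "cy" (the principal point, pixels), "extrinsics" (4x4, takes a point from camera to world coordinates); the wrist camera has in their place "hand_eye" (4x4, takes a point from camera to tool coordinates, whose origin is the TCP and whose axes are the flange's). Camera axes: x right, y down, z forward; pixel columns grow to the right and rows downward; lengths in m; the calibration is good to about 2 mm. A picture is of the moment at which its call begins: read the wrist's pose just before it. There is no depth.
- r.job_done(): hands the job in; it is judged then, once.
The state is a dict: "t": time; "joint_positions": joint angles; "dq": joint speeds; "joint_torque": joint torques, N m; "eef_pos": TCP position; "tool_rot": TCP orientation; "wrist_force": force on the tool from outside, world axes, zero at the start; "torque": the same for the moment, N m; "width": opening from 0.0 (shut) to 1.0 (fully open); "finger_force": force on a finger pad.
Only numpy, scipy, OpenCV 4.12 (cv2) and the standard library are available. Lean on these libraries where they do the work, as an engineer would, in place of code of your own. Each camera call takes 0.05 s, during which the arm holds its last target. There are 200 camera calls.

## Working session

There is one attempt and no reset: what is moved stays moved. The work goes in short steps, Python scripts to look and compute and a tool call to move; the robot and the scene stay as the last step left them, time stands still between calls to the robot, and variables do not carry over. Pictures are saved under pics/ and viewed, at most 14 in all, crops included, and the job is handed in when it is done.

Besides the shell and the picture viewer there is one more tool, called after "Call:" by a JSON object that holds its "op" and its "data", one argument or row to a line. carry_out: Moves the arm, as the interface text tells. Its arguments: {"type":"object","properties":{"increments":{"type":"array","items":{"type":"array"}},"newtons":{"type":"number"}},"required":["increments"]}

```bash
mkdir -p pics; python3 - <<'E'
from station import r,cams
import cv2,numpy as np
o=r.observe();print(o['t'],o['eef_pos'],o['tool_rot'],o['width'])
for n in['top','scene']:
    c=cams.read_camera(n);cv2.imwrite(f'pics/{n}0.png',c['pixels']);print(n,c['vfov'],c['cx'],c['cy'],np.round(c['extrinsics'],4).tolist())
E
```

```text
0.0 [ 0.21347932 -0.58705887  0.40389603] [ 9.84824228e-01  1.73552201e-01 -2.16131321e-04 -9.09635079e-04] 1.0022089133008947
top 50.91853430967882 260.4997086967117 190.22901743242875 [[-0.0049, -0.9965, 0.0835, 0.4667], [-1.0, 0.005, -0.0001, -0.1743], [-0.0004, -0.0835, -0.9965, 1.1731], [0.0, 0.0, 0.0, 1.0]]
scene 44.83049205841026 256.720615107077 194.28378038528172 [[0.4694, -0.3396, 0.8151, -0.3211], [-0.883, -0.1765, 0.435, -0.6476], [-0.0039, -0.9239, -0.3827, 0.5296], [0.0, 0.0, 0.0, 1.0]]
```

View pics/top0.png

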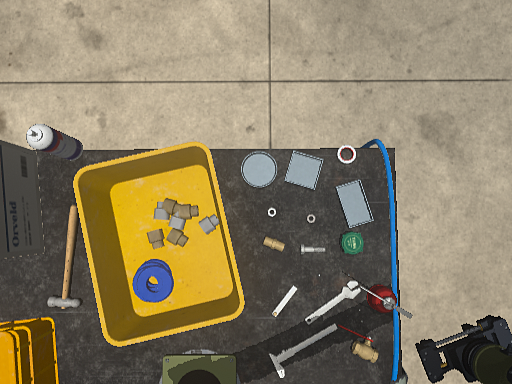

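View pics/scene0.png

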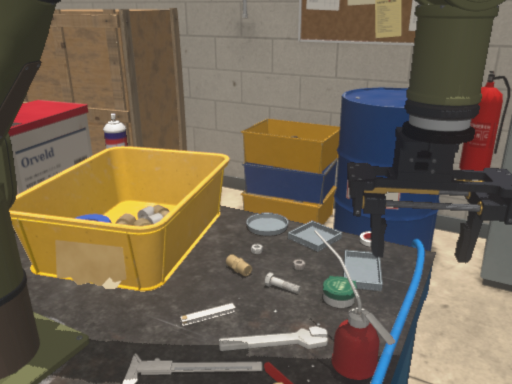

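The top view shows the dish at (259,170), square tray at (304,170), long tray at (354,203), nuts at (272,212) and (311,218), nipple at (274,243), bolt at (313,249), tin at (352,243) and tape at (346,155). The scene view agrees, with the bolt head on the left.

```bash
cat > h.py <<'E'
from station import r,cams
import cv2,numpy as np
from scipy.spatial.transform import Rotation as R
def look(n):
    o=r.observe();c=cams.read_camera(n)
    if n=='wrist':
        T=np.eye(4);T[:3,:3]=R.from_quat(o['tool_rot']).as_matrix();T[:3,3]=o['eef_pos'];c['E']=T@np.array(c['hand_eye'])
    else: c['E']=np.array(c['extrinsics'])
    c['f']=192/np.tan(np.radians(c['vfov']/2));return c
def ray(c,uv,z):
    uv=np.atleast_2d(np.asarray(uv,float));E=c['E']
    d=np.c_[(uv[:,0]-c['cx'])/c['f'],(uv[:,1]-c['cy'])/c['f'],np.ones(len(uv))]@E[:3,:3].T
    return E[:3,3]+d*((z-E[2,3])/d[:,2])[:,None]
def proj(c,p):
    q=np.linalg.inv(c['E'])@np.r_[p,1];return q[:2]/q[2]*c['f']+[c['cx'],c['cy']]
E
python3 - <<'E'
from h import *
c=look('top');im=c['pixels']
x0,y0,x1,y1=230,140,380,265
cv2.imwrite('pics/crop.png',cv2.resize(im[y0:y1,x0:x1],None,fx=5,fy=5,interpolation=cv2.INTER_CUBIC))
m=(im.max(2)>95).astype(np.uint8);m[:152]=0
cs,_=cv2.findContours(m,cv2.RETR_EXTERNAL,cv2.CHAIN_APPROX_NONE)
for k in cs:
    (u,v),_,_=cv2.minAreaRect(k);A=cv2.contourArea(k)
    if A<8 or not(235<u<385 and 140<v<265):continue
    z=.016 if A>500 else .010
    P=ray(c,k[:,0],z)[:,:2]*1000
    (x,y),(w,h),a=cv2.minAreaRect(P.astype(np.float32))
    print(round(u),round(v),A,'xy',round(x),round(y),'size',round(w),round(h),'ang',round(a),im[int(v),int(u)])
E
```

```text
313 248 105.5 xy 396 -324 size 69 26 ang 90 [162 167 166]
274 244 155.5 xy 411 -211 size 60 29 ang 73 [131 186 214]
352 242 359.0 xy 413 -437 size 60 60 ang 90 [ 99 130  71]
311 218 50.5 xy 483 -319 size 23 23 ang 90 [47 48 50]
272 212 51.0 xy 503 -206 size 20 26 ang 90 [39 42 47]
354 203 1049.5 xy 526 -443 size 125 73 ang 17 [174 166 153]
346 158 85.5 xy 659 -424 size 53 32 ang 90 [73 78 84]
303 169 958.5 xy 624 -298 size 95 94 ang 73 [178 172 157]
258 170 972.0 xy 624 -169 size 101 102 ang 90 [181 174 159]
```

View pics/crop.png

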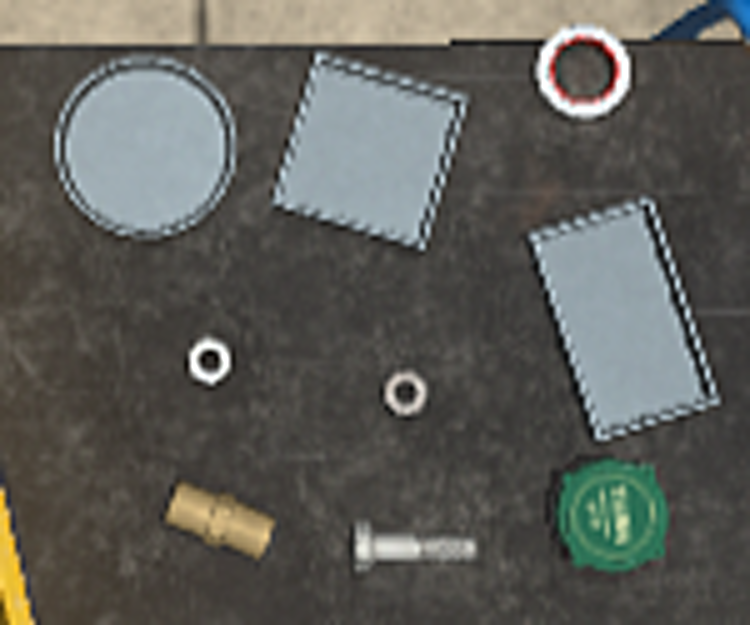

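The crop confirms the layout. The lighter nut is the left one, and the nipple axis is already about parallel to the square tray. I'll move above the parts for a wrist look.

Call:
{"op": "carry_out", "data": {
  "increments": [
    [[0.0417,-0.0284,0],0,100],
    [[0.0417,-0.0284,0],0,100],
    [[0.0417,-0.0284,0],0,100],
    [[0.0417,-0.0284,0],0,100],
    [[0.0417,-0.0284,0],0,100],
    [[0.0417,-0.0284,0],0,100],
    [[0.0417,-0.0284,0],0,100],
    [[0,0,0],-0.175,100],
    [[0,0,0],-0.175,100],
    [[0,0,0],-0.175,100]
  ]
}}

```text
t: 1.4
eef_pos: [0.42, -0.3005, 0.4046]
tool_rot: [0.905, 0.426, -0.0, -0.0]
wrist_force: [-0.2, -0.4, 0.4]
width: 1.002
finger_force: 0.0
```

Call:
{"op": "carry_out", "data": {
  "increments": [
    [[0,0,0],-0.175,100],
    [[0,0,0],-0.175,100],
    [[0,0,0],-0.175,100],
    [[0,0,0],-0.175,100],
    [[0,0,0],0,100],
    [[0,0,0],0,100]
  ]
}}

```text
t: 2.15
eef_pos: [0.4199, -0.3008, 0.4046]
tool_rot: [0.707, 0.707, -0.0, -0.0]
wrist_force: [-0.1, 0.2, -0.3]
width: 0.999
finger_force: 0.0
```

```bash
cat >> h.py <<'E'
def th(): 
    o=r.observe();M=R.from_quat(o['tool_rot']).as_matrix();return np.arctan2(M[1,0],M[0,0])
def go(x,y,deg=None,z=None):
    o=r.observe();M=R.from_quat(o['tool_rot']).as_matrix();p=np.array(o['eef_pos'])
    d=M.T@(np.array([x,y,p[2] if z is None else z])-p)
    print('pos',np.round(p,4),'th',round(np.degrees(th()),1),'shift',np.round(d,4),'turn','' if deg is None else round(th()-np.radians(deg),3))
E
python3 - <<'E'
from h import *
c=look('wrist');cv2.imwrite('pics/w1.png',c['pixels']);print(c['vfov'],c['cx'],c['cy'],np.round(c['hand_eye'],3).tolist());go(.42,-.3,90)
for p in[(.396,-.324,.01),(.411,-.211,.013),(.483,-.319,.007),(.503,-.206,.007)]:print(proj(c,p))
E
```

```text
65.12798011250163 254.46108481647255 194.0946136246493 [[-0.001, -0.946, -0.324, 0.085], [1.0, -0.001, 0.001, 0.0], [-0.001, -0.324, 0.946, 0.021], [0.0, 0.0, 0.0, 1.0]]
pos [ 0.42   -0.3008  0.4047] th 90.0 shift [ 0.0008  0.     -0.    ] turn 0.001
[235.62969961 179.14514831]
[246.32580389  86.19836107]
[302.79548462 174.71462751]
[324.74292521  81.67166742]
```

View pics/w1.png

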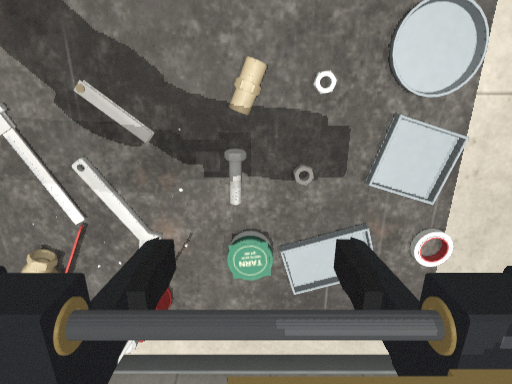

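The wrist view shows everything: bolt (235,177, head at top), nipple (248,85), light nut (325,82), dark nut (304,175), and all trays. Measuring from this picture.

```bash
python3 - <<'E'
from h import *
c=look('wrist');im=c['pixels'].astype(int)
def rep(name,box,fn,z):
    u0,v0,u1,v1=box;m=np.zeros(im.shape[:2],np.uint8);s=im[v0:v1,u0:u1];m[v0:v1,u0:u1]=fn(s)
    k=max(cv2.findContours(m,0,1)[0],key=cv2.contourArea)
    P=(ray(c,k[:,0],z)[:,:2]*1000).astype(np.float32)
    (x,y),(w,h),a=cv2.minAreaRect(P);ax=a if w>h else a+90
    e,_=cv2.minEnclosingCircle(P)
    print(name,cv2.contourArea(k),'xy',round(x,1),round(y,1),'wh',round(w,1),round(h,1),'longaxis',round(ax%180,1),'shortaxis',round((ax+90)%180,1))
g=lambda s:s.max(2)
rep('bolt',(215,140,258,212),lambda s:g(s)>90,.012)
rep('nip',(222,48,275,122),lambda s:(s[...,2]-s[...,0]>30)&(g(s)>90),.0135)
rep('nutA',(305,62,345,102),lambda s:g(s)>110,.011)
rep('nutB',(286,158,322,190),lambda s:g(s)>88,.011)
rep('boltray',(274,220,380,300),lambda s:(s[...,0]>110)&(s[...,0]>s[...,2]),.012)
rep('niptray',(360,105,472,210),lambda s:(s[...,0]>110)&(s[...,0]>s[...,2]),.012)
rep('dish',(380,0,492,102),lambda s:(s[...,0]>110)&(s[...,0]>s[...,2]),.015)
t=look('top')
print('binrim',ray(t,[[210,143],[243,305]],.155)[:,:2])
v=cv2.resize(c['pixels'][40:215,200:360],None,fx=5,fy=5)[:600];cv2.imwrite('pics/w1c.png',cv2.resize(c['pixels'][50:200,215:350],None,fx=4,fy=4))
go(.396,-.324,90)
E
```

```text
bolt 1828.5 xy 395.8 -326.0 wh 83.1 56.0 longaxis 90.0 shortaxis 180.0
nip 1187.5 xy 412.1 -210.8 wh 61.6 30.9 longaxis 68.7 shortaxis 158.7
nutA 422.5 xy 502.9 -205.9 wh 29.3 25.2 longaxis 9.9 shortaxis 99.9
nutB 552.0 xy 484.1 -321.1 wh 32.0 46.0 longaxis 180.0 shortaxis 90.0
boltray 2232.0 xy 526.3 -446.1 wh 125.6 76.8 longaxis 17.0 shortaxis 107.0
niptray 5298.5 xy 625.4 -300.7 wh 94.1 93.9 longaxis 72.9 shortaxis 162.9
dish 6949.0 xy 626.3 -173.9 wh 98.1 104.9 longaxis 180.0 shortaxis 90.0
binrim [[ 0.67394354 -0.04573118]
 [ 0.26724392 -0.12963437]]
pos [ 0.42   -0.3007  0.4048] th 90.1 shift [-0.0233 -0.0241  0.    ] turn 0.002
```

View pics/w1c.png

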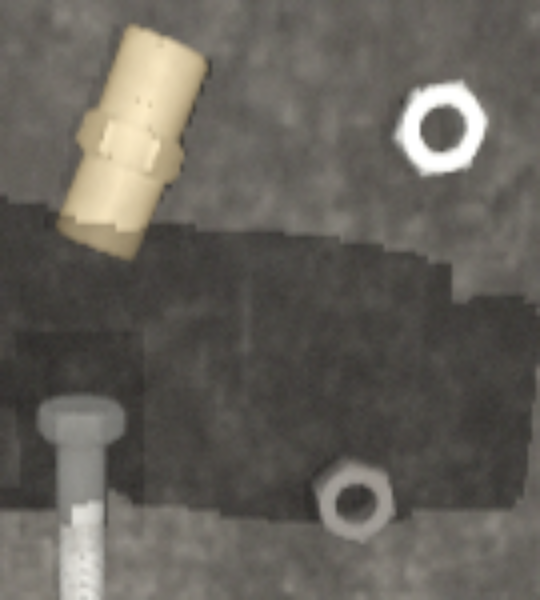

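Call:
{"op": "carry_out", "data": {
  "increments": [
    [[-0.0117,-0.012,0.04],0,70],
    [[-0.0116,-0.012,0.04],0,70],
    [[0,0,0.05],0,70],
    [[0,0,0.05],0,70],
    [[0,0,0.035],0,70],
    [[0,0,0.02],0,70],
    [[0,0,0],0,70],
    [[0,0,0],0,0],
    [[0,0,0],0,0],
    [[0,0,0],0,0]
  ],
  "newtons": 30
}}

```text
t: 3.55
eef_pos: [0.3962, -0.3244, 0.1703]
tool_rot: [0.706, 0.708, 0.0, 0.001]
wrist_force: [0.1, -0.3, -0.3]
width: 0.388
finger_force: 0.0
```

Call:
{"op": "carry_out", "data": {
  "increments": [
    [[0,0,0],0,0],
    [[0,0,0],0,0]
  ]
}}

```text
t: 3.8
eef_pos: [0.396, -0.3242, 0.1699]
tool_rot: [0.706, 0.708, -0.0, 0.0]
wrist_force: [-0.3, -0.4, 0.9]
width: 0.168
finger_force: 30.0
```

Call:
{"op": "carry_out", "data": {
  "increments": [
    [[0,0,-0.05],0,0],
    [[0,0,-0.05],0,0],
    [[-0.0302,0.0325,0],0,0],
    [[-0.0302,0.0325,0],0,0],
    [[-0.0302,0.0325,0],0,0],
    [[-0.0302,0.0325,0],0,0],
    [[0,0,0],0.159,0],
    [[0,0,0],0.159,0],
    [[0,0,0],0.159,0],
    [[0,0,0],0.159,0]
  ]
}}

```text
t: 5.05
eef_pos: [0.526, -0.4443, 0.2691]
tool_rot: [0.893, 0.45, -0.0, -0.001]
wrist_force: [-0.2, -0.3, -1.6]
width: 0.168
finger_force: 30.0
```

Call:
{"op": "carry_out", "data": {
  "increments": [
    [[0,0,0],0.159,0],
    [[0,0,0],0.159,0],
    [[0,0,0],0.159,0],
    [[0,0,0],0.159,0],
    [[0,0,0],0,0],
    [[0,0,0],0,0]
  ]
}}

```text
t: 5.8
eef_pos: [0.5263, -0.4444, 0.2695]
tool_rot: [0.988, 0.152, -0.0, -0.0]
wrist_force: [0.1, -0.5, -1.4]
width: 0.168
finger_force: 30.0
```

```bash
python3 - <<'E'
from h import *
c=look('wrist');im=c['pixels'].copy();s=im.astype(int)
m=((s[...,0]>110)&(s[...,0]>s[...,2]+5)).astype(np.uint8)
ks,_=cv2.findContours(m,0,1)
for k in sorted(ks,key=cv2.contourArea)[-3:]:
    P=(ray(c,k[:,0],.012)[:,:2]*1000).astype(np.float32);print(cv2.contourArea(k),cv2.minAreaRect(P))
a=np.radians(17)
for sx in(-59,59):
  for sy in(-34,34):
    p=[.526+.001*(sx*np.cos(a)-sy*np.sin(a)),-.445+.001*(sx*np.sin(a)+sy*np.cos(a)),.017]
    cv2.circle(im,tuple(int(q) for q in proj(c,p)),3,(0,0,255),1)
cv2.imwrite('pics/w2.png',im);go(.526,-.445,17)
E
```

```text
5895.5 ((593.6382446289062, -541.6787109375), (220.86558532714844, 29.490671157836914), 7.81529426574707)
7265.5 ((534.8902587890625, -441.6153259277344), (105.75985717773438, 74.99503326416016), 17.055133819580078)
10391.5 ((620.5473022460938, -297.4267578125), (93.91045379638672, 86.80682373046875), 73.19921112060547)
pos [ 0.5263 -0.4445  0.2695] th 17.4 shift [-0.0004  0.0004 -0.    ] turn 0.007
```

View pics/w2.png

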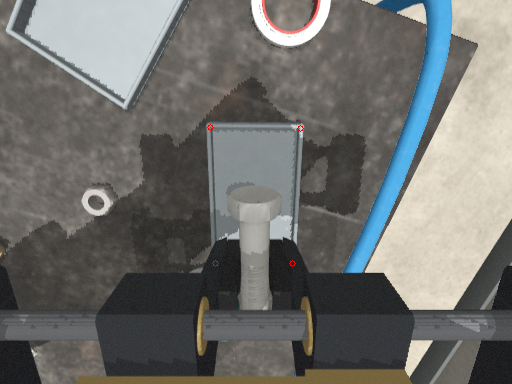

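The tray corners predicted from the measurement coincide with the picture, and the bolt hangs centred over it. Lowering and releasing.

Call:
{"op": "carry_out", "data": {
  "increments": [
    [[0,0,0.045],0,0],
    [[0,0,0.03],0,0],
    [[0,0,0.01],0,0],
    [[0,0,0.01],0,0],
    [[0,0,0],0,0],
    [[0,0,0],0,26],
    [[0,0,0],0,26],
    [[0,0,0],0,26]
  ]
}}

```text
t: 6.85
eef_pos: [0.5267, -0.4447, 0.1755]
tool_rot: [0.989, 0.15, 0.0, 0.0]
wrist_force: [0.4, -0.3, -0.0]
width: 0.26
finger_force: 0.0
```

Call:
{"op": "carry_out", "data": {
  "increments": [
    [[0,0,-0.04],0,26],
    [[0,0,-0.06],0,70],
    [[0,0,0],-0.151,70],
    [[0,0,0],-0.151,70],
    [[0,0,0],-0.151,70],
    [[0,0,0],-0.151,70],
    [[0,0,0],-0.151,70],
    [[0,0,0],-0.151,70],
    [[0.0354,-0.0382,0],0,70],
    [[0.0354,-0.0382,0],0,70]
  ]
}}

```text
t: 8.1
eef_pos: [0.4795, -0.3505, 0.2749]
tool_rot: [0.824, 0.567, 0.001, 0.0]
wrist_force: [0.2, 0.1, -0.2]
width: 0.702
finger_force: 0.0
```

Call:
{"op": "carry_out", "data": {
  "increments": [
    [[0.0354,-0.0382,0],0,70],
    [[0.0354,-0.0382,0],0,70],
    [[0.0354,-0.0382,0],0,70],
    [[0,0,0],0,70],
    [[0,0,0],0,70]
  ]
}}

```text
t: 8.72
eef_pos: [0.4116, -0.2119, 0.2751]
tool_rot: [0.823, 0.568, 0.0, 0.001]
wrist_force: [-0.2, 0.1, -0.0]
width: 0.701
finger_force: 0.0
```

```bash
python3 - <<'E'
from h import *
c=look('wrist');im=c['pixels'].copy();s=im.astype(int)
m=((s[...,2]-s[...,0]>30)&(s.max(2)>60)&(s[...,0]>50)).astype(np.uint8)
for k in sorted(cv2.findContours(m,0,1)[0],key=cv2.contourArea)[-2:]:
    P=(ray(c,k[:,0],.0135)[:,:2]*1000).astype(np.float32);print(cv2.contourArea(k),cv2.minAreaRect(P))
cv2.imwrite('pics/w3.png',im);go(.412,-.211,70);print(proj(c,[.412,-.211,.0135]))
E
```

```text
2596.0 ((426.778564453125, -435.7770080566406), (20.012115478515625, 360.9405822753906), 68.9273910522461)
10670.5 ((315.9811096191406, -43.790191650390625), (163.10064697265625, 63.98781204223633), 14.151004791259766)
pos [ 0.4117 -0.2125  0.275 ] th 69.1 shift [ 0.0015 -0.0002 -0.    ] turn -0.015
[253.39180628 195.25036058]
```

View pics/w3.png

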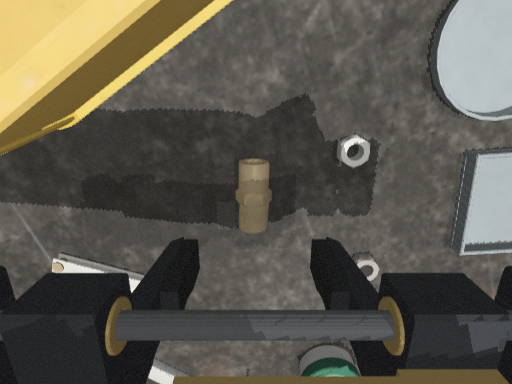

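The nipple sits upright at (253,195), exactly where the measured point projects, midway between the fingers. Grasping it.

Call:
{"op": "carry_out", "data": {
  "increments": [
    [[0.002,0,0.045],0,70],
    [[0,0,0.035],0,70],
    [[0,0,0.023],0,70],
    [[0,0,0],0,0],
    [[0,0,0],0,0],
    [[0,0,0],0,0],
    [[0,0,0],0,0]
  ],
  "newtons": 30
}}

```text
t: 9.65
eef_pos: [0.4135, -0.211, 0.1778]
tool_rot: [0.823, 0.568, -0.001, -0.0]
wrist_force: [-1.1, 0.2, 3.1]
width: 0.322
finger_force: 30.0
```

```bash
python3 - <<'E'
from h import *
o=r.observe();print(o['width']*88,o['finger_force'],o['wrist_force']);go(.625,-.300,73)
E
```

```text
28.308473463931605 30.002214182532043 [-1.11767254  0.22063488  3.11724798]
pos [ 0.4135 -0.211   0.1778] th 69.2 shift [-8.000e-03  2.293e-01 -2.000e-04] turn -0.067
```

The tool stopped 5 mm high and the width is less than the collar's 31 mm. I'll reopen, go lower and regrip.

Call:
{"op": "carry_out", "data": {
  "increments": [
    [[0,0,0],0,50],
    [[0,0,0],0,50],
    [[0,0,0.003],0,50],
    [[0,0,0.003],0,50],
    [[0,0,0],0,50]
  ]
}}

```text
t: 10.28
eef_pos: [0.4134, -0.2106, 0.1709]
tool_rot: [0.823, 0.568, -0.001, -0.001]
wrist_force: [0.4, -0.3, -0.9]
width: 0.504
finger_force: 0.0
```

```bash
python3 - <<'E'
from h import *
o=r.observe();print(np.round(o['joint_positions'],3),o['wrist_force']);go(.412,-.211,70,.170)
E
```

```text
[ 0.401  0.946 -0.048  2.18   1.128  0.044 -1.117] [ 0.39253654 -0.3261562  -0.90350726]
pos [ 0.4134 -0.2106  0.1709] th 69.2 shift [-0.0009 -0.0012  0.0009] turn -0.013
```

Call:
{"op": "carry_out", "data": {
  "increments": [
    [[0,0,0],0,0],
    [[0,0,0],0,0],
    [[0,0,0],0,0],
    [[0,0,0],0,0]
  ],
  "newtons": 30
}}

```text
t: 10.78
eef_pos: [0.4135, -0.2107, 0.1711]
tool_rot: [0.823, 0.568, -0.001, -0.001]
wrist_force: [-0.7, -0.6, 0.7]
width: 0.322
finger_force: 30.0
```

Call:
{"op": "carry_out", "data": {
  "increments": [
    [[0,0,-0.05],0,0],
    [[0,0,-0.05],0,0],
    [[-0.0016,0.0459,0],0,0],
    [[-0.0016,0.0459,0],0,0],
    [[-0.0016,0.0459,0],0,0],
    [[-0.0016,0.0459,0],0,0],
    [[-0.0016,0.0459,0],0,0],
    [[0,0,0],-0.067,0],
    [[0,0,0],0,0],
    [[0,0,0],0,0]
  ]
}}

```text
t: 12.02
eef_pos: [0.6249, -0.2996, 0.2603]
tool_rot: [0.804, 0.594, -0.001, -0.002]
wrist_force: [-0.1, 0.7, -1.1]
width: 0.324
finger_force: 30.0
```

```bash
python3 - <<'E'
from h import *
c=look('wrist');im=c['pixels'].copy()
a=np.radians(73)
for sx in(-43,43):
  for sy in(-43,43):
    p=[.625+.001*(sx*np.cos(a)-sy*np.sin(a)),-.300+.001*(sx*np.sin(a)+sy*np.cos(a)),.017]
    cv2.circle(im,tuple(int(q) for q in proj(c,p)),3,(0,0,255),1)
cv2.imwrite('pics/w4.png',im);go(.625,-.300,73,.175)
E
```

```text
pos [ 0.625  -0.2997  0.2605] th 72.9 shift [-0.0004  0.0005  0.0855] turn -0.001
```

View pics/w4.png

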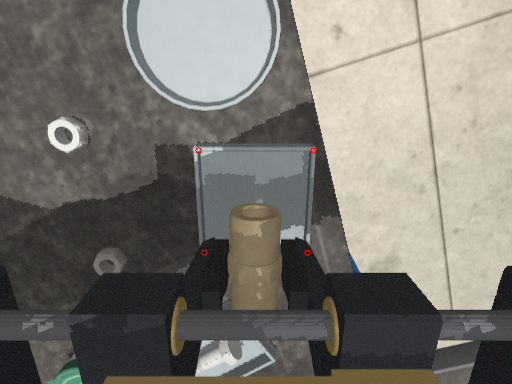

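The nipple is held and centred over the square tray, whose predicted inner corners match. Lowering and releasing; the bolt is also visible lying in its tray.

Call:
{"op": "carry_out", "data": {
  "increments": [
    [[0,0,0.045],0,0],
    [[0,0,0.025],0,0],
    [[0,0,0.01],0,0],
    [[0,0,0.005],0,0],
    [[0,0,0],0,0],
    [[0,0,0],0,44],
    [[0,0,0],0,44],
    [[0,0,0],0,44]
  ]
}}

```text
t: 13.08
eef_pos: [0.6256, -0.2997, 0.1763]
tool_rot: [0.804, 0.594, -0.0, -0.001]
wrist_force: [0.2, -0.3, 0.6]
width: 0.44
finger_force: 0.0
```

Call:
{"op": "carry_out", "data": {
  "increments": [
    [[0,0,-0.04],0,44],
    [[0,0,-0.06],0,70],
    [[0,0,0],0,70],
    [[0,0,0],0,70]
  ]
}}

```text
t: 13.58
eef_pos: [0.6254, -0.2999, 0.2757]
tool_rot: [0.804, 0.595, -0.001, -0.002]
wrist_force: [-0.5, 0.4, -1.1]
width: 0.699
finger_force: 0.0
```

```bash
python3 - <<'E'
from h import *
go(.503,-.206,68);
E
```

```text
pos [ 0.6254 -0.2999  0.2757] th 73.0 shift [ 0.054  -0.1445  0.0006] turn 0.087
```

Now to nut A, with a closer look at its angle.

Call:
{"op": "carry_out", "data": {
  "increments": [
    [[0.018,-0.0482,0],0,70],
    [[0.018,-0.0482,0],0,70],
    [[0.018,-0.0482,0],0,70],
    [[0,0,0],0.087,70],
    [[0,0,0],0,70],
    [[0,0,0],0,70]
  ]
}}

```text
t: 14.32
eef_pos: [0.5035, -0.2062, 0.2756]
tool_rot: [0.829, 0.559, -0.001, -0.002]
wrist_force: [0.5, -0.4, 0.1]
width: 0.703
finger_force: 0.0
```

```bash
cat >> h.py <<'E'
def nut(c,p,z=.013,thr=None,half=24):
    u,v=proj(c,p).astype(int);s=c['pixels'][v-half:v+half,u-half:u+half]
    g=cv2.GaussianBlur(s.max(2),(3,3),0)
    if thr is None: thr,_=cv2.threshold(g,0,255,cv2.THRESH_OTSU)
    m=(g>thr).astype(np.uint8)
    k=max(cv2.findContours(m,0,1)[0],key=cv2.contourArea)
    P=(ray(c,k[:,0]+[u-half,v-half],z)[:,:2]*1000).astype(np.float32)
    h=cv2.convexHull(P)[:,0]
    (x,y),rad=cv2.minEnclosingCircle(P)
    A=np.radians(np.arange(0,60));W=sum(np.ptp(h@np.array([np.cos(A+q),np.sin(A+q)]),axis=0) for q in np.radians([0,60,120]))
    b=np.degrees(A[W.argmin()]);W/=3
    print('nut at',round(x,1),round(y,1),'rad',round(rad,1),'flat normal',b,'(+60k) width',W.min(),'corner',W.max(),'thr',thr)
E
python3 - <<'E'
from h import *
c=look('wrist');nut(c,[.503,-.206,.013]);u,v=proj(c,[.503,-.206,.013]).astype(int)
cv2.imwrite('pics/w5.png',cv2.resize(c['pixels'][v-60:v+60,u-80:u+80],None,fx=4,fy=4));print(u,v);go(.503,-.206,68)
E
```

```text
nut at 502.8 -204.3 rad 14.0 flat normal 39.0 (+60k) width 24.870575969521326 corner 27.15295684409308 thr 93.0
254 196
pos [ 0.5036 -0.2062  0.2757] th 68.0 shift [ 0.     -0.0006  0.    ] turn -0.0
```

View pics/w5.png

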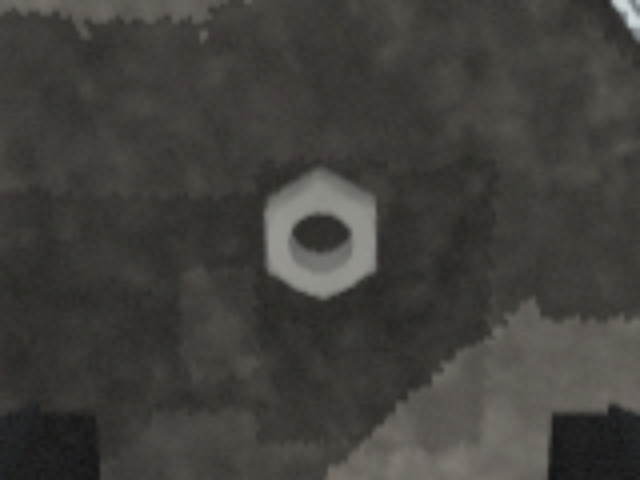

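The nut's flats stand vertical in the picture, parallel to the pads, centred at (254,196) in the full frame. Grasping.

Call:
{"op": "carry_out", "data": {
  "increments": [
    [[0.001,-0.0005,0.045],0,70],
    [[0,0,0.035],0,70],
    [[0,0,0.017],0,70],
    [[0,0,0.01],0,70],
    [[0,0,0],0,70],
    [[0,0,0],0,0],
    [[0,0,0],0,0],
    [[0,0,0],0,0],
    [[0,0,0],0,0],
    [[0,0,0],0,0]
  ],
  "newtons": 30
}}

```text
t: 15.62
eef_pos: [0.5029, -0.2045, 0.1695]
tool_rot: [0.829, 0.559, -0.001, -0.002]
wrist_force: [-1.2, -0.1, 2.2]
width: 0.26
finger_force: 30.0
```

```bash
python3 - <<'E'
from h import *
a=np.radians(68);go(.625+.017*np.cos(a),-.172+.017*np.sin(a),68,.173)
E
```

```text
pos [ 0.5029 -0.2045  0.1695] th 68.0 shift [ 0.0929  0.101  -0.0037] turn -0.001
```

Call:
{"op": "carry_out", "data": {
  "increments": [
    [[0,0,-0.05],0,0],
    [[0,0,-0.03],0,0],
    [[0.0196,0.0337,0],0,0],
    [[0.0196,0.0337,0],0,0],
    [[0.0197,0.0336,0],0,0],
    [[0,0,0],0,0]
  ]
}}

```text
t: 16.38
eef_pos: [0.621, -0.1864, 0.249]
tool_rot: [0.829, 0.559, 0.001, -0.002]
wrist_force: [-0.4, 0.2, -1.7]
width: 0.263
finger_force: 30.0
```

```bash
python3 - <<'E'
from h import *
c=look('wrist');im=c['pixels'].copy()
for i in range(24):
    a=i*np.pi/12
    for rr,col in((.050,(0,0,255)),(.053,(0,255,0))):
        cv2.circle(im,tuple(int(q) for q in proj(c,[.625+rr*np.cos(a),-.172+rr*np.sin(a),.015])),1,col,-1)
cv2.imwrite('pics/w6.png',im);a=np.radians(68);go(.625-.017*np.cos(a),-.172-.017*np.sin(a),68,.1735)
E
```

```text
pos [ 0.6192 -0.1872  0.2485] th 68.0 shift [-0.0008 -0.      0.075 ] turn 0.0
```

View pics/w6.png

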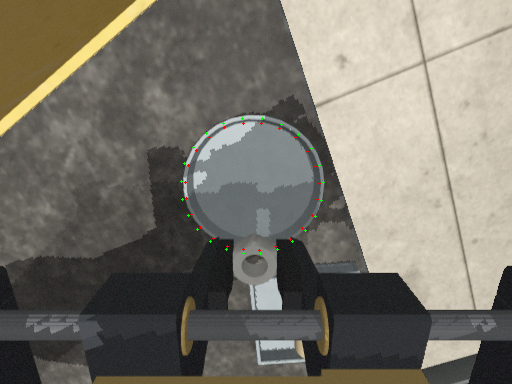

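The drawn ring lies on the dish rim to within 1–2 mm and the nut is held. Lowering and releasing.

Call:
{"op": "carry_out", "data": {
  "increments": [
    [[0.001,0,0.04],0,0],
    [[0,0,0.02],0,0],
    [[0,0,0.01],0,0],
    [[0,0,0.005],0,0],
    [[0,0,0],0,0],
    [[0,0,0],0,40],
    [[0,0,0],0,40],
    [[0,0,0],0,40],
    [[0,0,-0.04],0,40],
    [[0,0,-0.06],0,70]
  ]
}}

```text
t: 17.68
eef_pos: [0.6184, -0.1871, 0.2734]
tool_rot: [0.829, 0.559, -0.002, -0.003]
wrist_force: [1.0, 0.2, 0.5]
width: 0.49
finger_force: 0.0
```

Call:
{"op": "carry_out", "data": {
  "increments": [
    [[0,0,0],-0.14,70],
    [[0,0,0],-0.14,70],
    [[0,0,0],-0.14,70],
    [[0,0,0],-0.14,70],
    [[0,0,0],0,70]
  ]
}}

```text
t: 18.3
eef_pos: [0.6191, -0.1872, 0.2739]
tool_rot: [0.643, 0.766, 0.0, -0.002]
wrist_force: [0.2, 0.9, 0.3]
width: 0.702
finger_force: 0.0
```

```bash
python3 - <<'E'
from h import *
go(.484,-.320,100)
E
```

```text
pos [ 0.6191 -0.1872  0.2739] th 100.0 shift [-1.074e-01 -1.560e-01  1.000e-04] turn -0.001
```

Call:
{"op": "carry_out", "data": {
  "increments": [
    [[-0.0268,-0.039,0],0,70],
    [[-0.0268,-0.039,0],0,70],
    [[-0.0268,-0.039,0],0,70],
    [[-0.0268,-0.039,0],0,70],
    [[0,0,0],0,70],
    [[0,0,0],0,70]
  ]
}}

```text
t: 19.05
eef_pos: [0.4849, -0.3194, 0.2744]
tool_rot: [0.643, 0.766, 0.001, -0.001]
wrist_force: [0.6, 0.6, 0.2]
width: 0.698
finger_force: 0.0
```

```bash
python3 - <<'E'
from h import *
c=look('wrist');nut(c,[.484,-.32,.013]);u,v=proj(c,[.484,-.32,.013]).astype(int)
cv2.imwrite('pics/w7.png',cv2.resize(c['pixels'][v-60:v+60,u-80:u+80],None,fx=4,fy=4));print(u,v);go(.484,-.320,100)
E
```

```text
nut at 482.8 -316.8 rad 13.9 flat normal 12.000000000000002 (+60k) width 24.827748353375313 corner 26.759885230343198 thr 88.0
253 197
pos [ 0.4854 -0.3188  0.2745] th 100.1 shift [-0.001  -0.0015 -0.    ] turn 0.001
```

View pics/w7.png

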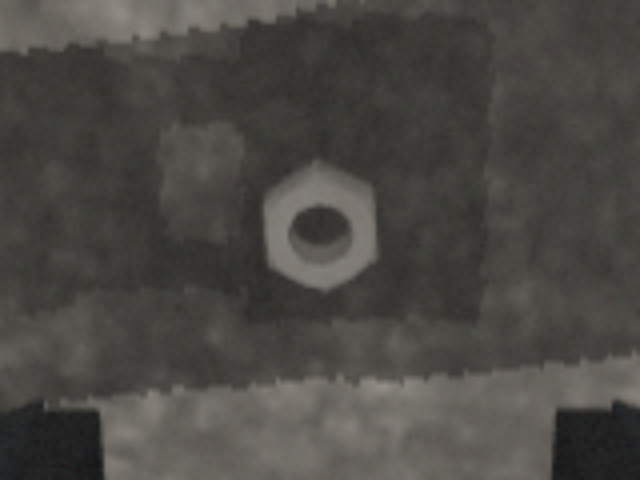

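Nut B is centred with flats vertical in the picture and within 2° of the pads. Grasping.

Call:
{"op": "carry_out", "data": {
  "increments": [
    [[0.0015,-0.002,0.045],-0.02,70],
    [[0,0,0.035],0,70],
    [[0,0,0.0155],0,70],
    [[0,0,0.01],0,70],
    [[0,0,0],0,70],
    [[0,0,0],0,0],
    [[0,0,0],0,0],
    [[0,0,0],0,0],
    [[0,0,0],0,0],
    [[0,0,0],0,0]
  ],
  "newtons": 30
}}

```text
t: 20.35
eef_pos: [0.4819, -0.3186, 0.1688]
tool_rot: [0.635, 0.773, -0.0, -0.002]
wrist_force: [-0.6, -0.4, 2.3]
width: 0.261
finger_force: 30.0
```

Call:
{"op": "carry_out", "data": {
  "increments": [
    [[0,0,-0.05],0,0],
    [[0,0,-0.05],0,0],
    [[0,0,0],0.155,0],
    [[0,0,0],0.155,0],
    [[0,0,0],0.155,0],
    [[0,0,0],0,0]
  ]
}}

```text
t: 21.1
eef_pos: [0.4821, -0.3186, 0.2686]
tool_rot: [0.795, 0.606, -0.001, -0.002]
wrist_force: [-0.2, 0.7, -0.1]
width: 0.258
finger_force: 30.0
```

```bash
python3 - <<'E'
from h import *
a=np.radians(68);go(.6255+.018*np.cos(a),-.171+.018*np.sin(a),75,.1735)
c=look('top');cv2.imwrite('pics/top1.png',cv2.resize(c['pixels'][140:265,230:380],None,fx=5,fy=5,interpolation=cv2.INTER_CUBIC))
E
```

```text
pos [ 0.4821 -0.3186  0.2686] th 74.7 shift [0.198  0.1018 0.0949] turn -0.006
```

View pics/top1.png

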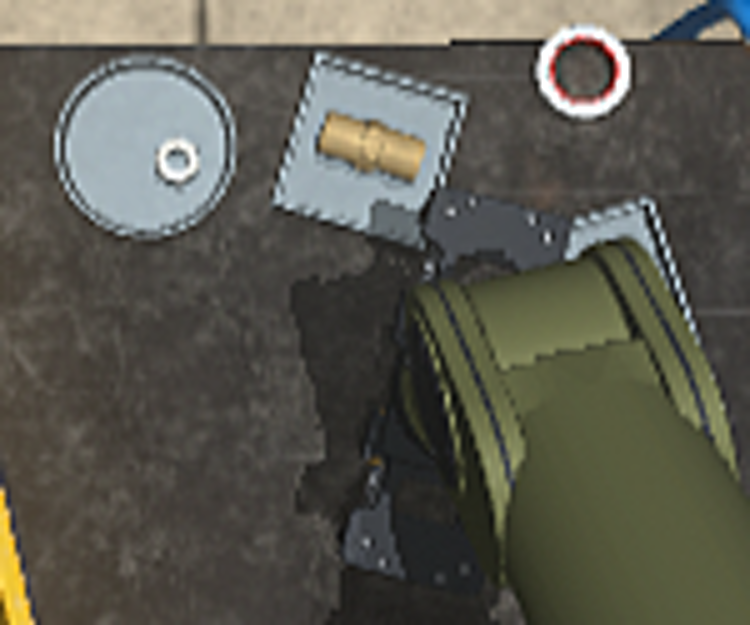

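The nipple lies in the square tray and nut A lies flat in the dish at crop (178,160), with free room on the left for nut B. Carrying on.

Call:
{"op": "carry_out", "data": {
  "increments": [
    [[0.0495,0.0255,0],0,0],
    [[0.0495,0.0255,0],0,0],
    [[0.0495,0.0255,0],0,0],
    [[0.0495,0.0253,0],0,0],
    [[0,0,0],0,0],
    [[0,0,0.04],0,0],
    [[0,0,0.02],0,0],
    [[0,0,0],0,0]
  ]
}}

```text
t: 22.15
eef_pos: [0.6316, -0.1556, 0.2067]
tool_rot: [0.796, 0.606, -0.002, -0.003]
wrist_force: [0.4, -0.5, 0.1]
width: 0.262
finger_force: 30.0
```

```bash
python3 - <<'E'
from h import *
a=np.radians(68);go(.6255+.018*np.cos(a),-.171+.018*np.sin(a),75,.1735)
E
```

```text
pos [ 0.6316 -0.1556  0.2067] th 74.6 shift [0.0014 0.0005 0.0332] turn -0.008
```

Call:
{"op": "carry_out", "data": {
  "increments": [
    [[0.001,0,0.02],0,0],
    [[0,0,0.009],0,0],
    [[0,0,0.004],0,0],
    [[0,0,0],0,0],
    [[0,0,0],0,38],
    [[0,0,0],0,38],
    [[0,0,0],0,38],
    [[0,0,-0.04],0,38],
    [[0,0,-0.06],0,38],
    [[0,0,-0.04],0,38]
  ]
}}

```text
t: 23.4
eef_pos: [0.6337, -0.1538, 0.3183]
tool_rot: [0.796, 0.606, 0.001, -0.001]
wrist_force: [0.3, -0.5, -0.3]
width: 0.379
finger_force: 0.0
```

Call:
{"op": "carry_out", "data": {
  "increments": [
    [[-0.05,0,-0.02],0,38],
    [[-0.06,-0.02,0],0,38],
    [[-0.06,-0.03,0],0,38],
    [[-0.06,-0.03,0],0,38],
    [[-0.06,-0.03,0],0,38],
    [[-0.06,-0.03,0],0,38],
    [[-0.05,-0.03,0],0,38],
    [[0,0,0],0,38],
    [[0,0,0],0,38]
  ]
}}

```text
t: 24.52
eef_pos: [0.3761, -0.4798, 0.3358]
tool_rot: [0.796, 0.606, 0.0, -0.002]
wrist_force: [0.7, 0.8, 0.2]
width: 0.38
finger_force: 0.0
```

```bash
python3 - <<'E'
from h import *
o=r.observe();print(o['t'],o['eef_pos'],o['wrist_force'])
c=look('top');cv2.imwrite('pics/top2.png',cv2.resize(c['pixels'][140:265,230:380],None,fx=5,fy=5,interpolation=cv2.INTER_CUBIC))
E
```

```text
24.525 [ 0.37608837 -0.47976118  0.3357813 ] [0.67065934 0.7966163  0.23970572]
```

View pics/top2.png

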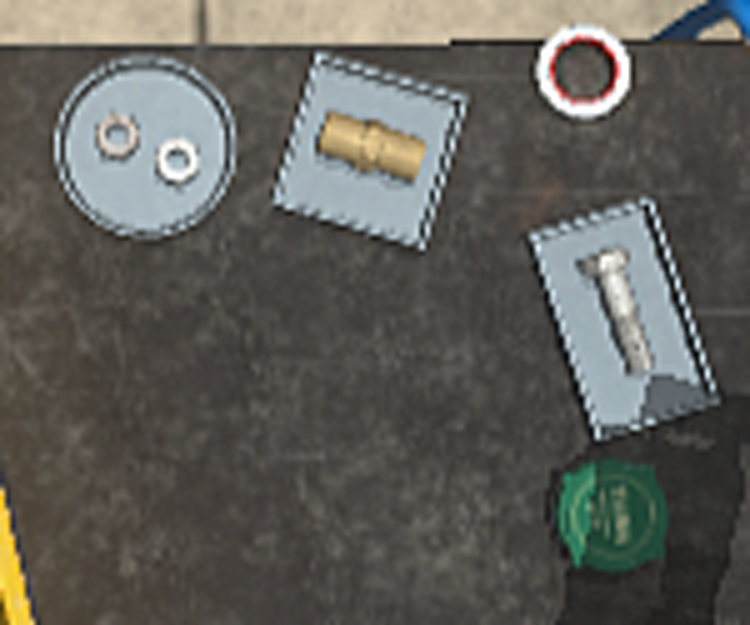

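All four parts lie in their trays: nuts side by side at (118,135) and (178,160), nipple (370,145), bolt (618,310). The tin and tape have not moved. Handing in.

```bash
python3 -c "
from station import r
print(r.job_done())"
```

```text
the job is handed in; nothing more can be done
None
```

I handed in the job at about 24.5 s of the 106 s allowed. In the last camera picture both nuts lie side by side in the dish, the bolt is in the long tray, the nipple is in the square tray, and the tin and tape have not moved; the hand-in gave no verdict.

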